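Reset the tripped breaker behind a touch-latch flap

ROBOT

A 7-joint arm with a two-finger parallel gripper is mounted at the origin on a cart in front of the work surface, level with it; the furniture and walls round the work are solid. World frame = base frame: x ahead of the robot, y to its left, z up, the work surface at z = 0. Lengths are in m, angles in rad, forces in N, time in s.
With the tool pointing down it reaches from about 0.4 to 0.85 m from the base axis. Payload 10.4 kg.
Tool frame: the origin (TCP) lies between the finger pads; the fingertips stand 14 mm ahead of it and the grasp point (between the pads) lies 5 mm behind it (ctrl.finger_overhang is the distance from the TCP to the fingertips, in m); z points along the fingers, y is the line along which they close (so a half turn about z gives the same grasp; the last joint's range is limited). The gripper opens to 85 mm and grips with 20 to 120 N. Pads are 22 mm wide; open, the fingers measure 114 mm over their backs; the gripper's body (76 mm by 85 mm) begins 54 mm behind the grasp point. The pads swing forward as they close: fully open they stand 13 mm farther back than shut.
Start: joints at [1.164, 0.332, -0.065, 1.46, 0.022, 1.35, -0.088], TCP at [0.234, -0.58, 0.245] pointing down, gripper open.
Joint ranges: [-2.6, 2.6], [-0.5, 2.12], [-1.47, 1.34], [0.16, 2.42], [-1.27, 4.41], [0.06, 2.06], [-2.6, 2.6]. Speed limits (rad/s): [2.22, 2.22, 2.79, 2.79, 3.14, 3.14, 3.14].

INTERFACE

Orientations are given as a rotation vector (axis times angle).
In Python, from rig import ctrl, imaging, spotter gives the robot as it stands.
- The arm moves only by the tool jog_arm, never from a script. Its argument "deltas" is a list of rows, each a list of 3 entries, a list of its own where there are three numbers: the shift along the tool's x, y, z scaled (see below), then the turn, a rotation vector about the tool's x, y, z scaled (see below), then the opening, from -1 (shut) to 1 (fully open). A call has 1 to 20 rows; each row is the pose to reach, as a shift and turn from the pose commanded when the call began, along the tool's axes at that moment; what a row does not reach only later rows make up. The controller multiplies each number of a shift by 0.2 m and each number of a turn by 45 degrees. A row lasts 1/8 s, in which the tool goes at most 62.5 mm and 10.7 degrees, less where a joint would pass 70% of its speed; a pose out of reach is approached as far as the arm can. A call with a number of a shift or a turn outside -1 to 1 is refused whole. A call with a gripper value outside its range is refused whole. The fingers move at their own pace and stop on an object; the grip force is fixed at half the most. Time passes only in rows, so rows that repeat a pose let the fingers close. It gives the time, the measured TCP pose, the force, the opening and the grip force at its end, in the units of the state.
- ctrl.read_state(): the state, without advancing time (a new reading comes with each control period).
- imaging.capture(name): name is "scene" or "side" or "wrist"; returns a dict with "img" (420x560x3 uint8, red, green, blue), "mtx" (3x3 intrinsics, pixels), "R" (3x3) and "t" (3): a world point X has camera coordinates R X + t. Camera axes: x right, y down, z forward; pixel columns grow to the right and rows downward; lengths in m; the calibration is good to about 2 mm. A picture is of the moment at which its call begins. There is no depth.
- ctrl.hand_in(): hands the job in; it is judged then, once.
Trained networks look in the newest picture that a camera, given by its name, has taken for a name from the list of things; names that differ only in an ending like _2 or _b are one class to them, and where a whole thing is asked for, a point or a joint stands for the part that bears it (a point fixed in the world has none). Each returns a list of dicts, best first, with "conf" (0 to 1); they miss things now and then, are a little off and sometimes report something else, mostly with a low value. They report only what shows in the picture. A call takes as long as a camera call.
- spotter.silhouettes(camera, target): "pixels" (420x560 bool, what is visible of it) and "rect" ([left, top, right, bottom] in pixels, round what is visible of it).
The state is a dict: "time": time; "joint_pos": joint angles; "dq": joint speeds; "tau": joint torques, N m; "tool_pos": TCP position; "ee_rot": TCP orientation; "wrist_force": force on the tool from outside, world axes, zero at the start; "moment": the same for the moment, N m; "grip_width": finger opening in m; "finger_force": force on a finger pad.
Only numpy, scipy, OpenCV 4.12 (cv2) and the standard library are available. Lean on these libraries where they do the work, as an engineer would, in place of code of your own. Each camera call takes 0.05 s, during which the arm holds its last target. There are 200 camera calls.

TASK

One breaker of the sloping bench supply console has tripped. Press the ring mark on the blue-framed flap and take your finger away, so that its touch catch lets go and the flap springs ajar; push the flap over towards you from behind its freed top edge until it lies fully open, then push the one lever that is down (leaning towards you) up the slope until it snaps on. Only touch and push: pick nothing up, leave the other two breakers on and the things lying about where they are, and leave the flap open.

Things in the scene. Friction and masses are not known exactly. Their poses are not given: they have to be found in the camera images.
- console: sloping-front steel bench supply console, grey, 224 wide x 244 deep x 124 high mm, fixed, a red round outlet 39 mm proud on its right. Origin: centre of its underside; x from its low front to its high back, y to its left, z up. Its face slopes up along +x at 25 degrees (0.436 rad); the flap covers a 40 mm deep bay in it; behind lies a level deck 122 mm above the bench
- flap_hinge (a point): middle of the flap's hinge line, along the console's y at the low front edge of the bay, 52 mm above the bench, 100 mm in front of the console's origin
- flap (a joint): flap angle (rad). 0 = shut, flush, held by a touch catch. Pressed in at the mark (5 N, up to 9 N in motion) it goes 6 mm to a firm stop at -0.043; the catch lets go near -0.03. When the finger leaves, damped spring pins raise it to about 0.34, where it rests ajar. 1.13 = upright; beyond, it sinks forward by its own weight to its stop, 2.85 = fully open. It will not latch shut again
- flap_mark (a point): centre of the white ring on the flap's outer face, 62 mm right of its middle line, 137 mm from the hinge line; moves with the flap. Press here, square to the face or straight down. The flap is 149 mm long, 197 wide, 5 thick, blue frame and clear window; a steel striker (8 x 14 mm) stands 24 mm out of its inner face behind the mark
- flap_edge (a point): middle of the flap's top (far) edge, 152 mm from the hinge line; moves with the flap. With the flap ajar a gap about 50 mm high opens between it and the bay's far rim, and a fingertip can be let down behind it here, clear of the striker on the right, and drawn towards the hinge
- lever_a (a joint): lever of the tripped breaker (rad): 0 = off (leaning down the slope, to the robot), 0.8 = on (leaning up the slope). Snap action: springs to the nearer end, dead centre at 0.4; 3 to 6 N at the lever, which is of smooth plastic. Which of the three places in the row (left, middle, right) this breaker has changes. Its near side bears a red stripe, seen when it is on
- lever_a_tip (a point): middle of the free end of the tripped breaker's black lever: 40 mm wide (along the console's y), 8 thick, standing 18 mm out of the breaker's nose. It pivots about an axis along the console's y, 24 mm below this point; the pivot is 78 mm up the slope from the hinge line and 34 mm below the face plane. Breakers at 54 mm pitch
- lever_b (a joint): lever of a second breaker, the same; 0.8 = on, must stay on
- lever_b_tip (a point): middle of the free end of that lever
- lever_c (a joint): lever of the third breaker, the same; 0.8 = on, must stay on
- lever_c_tip (a point): middle of the free end of that lever
- tape_roll: loose black tape roll, 60 mm across, 19 high, flat on the console's deck; origin centre of its underside
- contactor: loose grey and black contactor, 70 x 45 x 68 mm, on the bench left of the console; origin centre of its underside
- red_plug: loose red three-phase plug, 64 x 138 x 66 mm, on the bench right of the console; origin centre of its underside
- terminals: loose strip of terminal blocks, 48 x 150 x 48 mm, on the left; origin centre of its underside
- pliers: loose red pliers, 60 x 182 x 15 mm, on the left; origin centre of the underside
- meter: loose yellow multimeter, 170 x 88 x 46 mm, on the right; origin centre of its underside
- screwdriver: loose yellow screwdriver, 32 x 229 x 34 mm, on the right; origin centre of its underside

How it is judged:
By the outcome, as a careful person would: the job done as asked, in the order asked, and still so for the second after the job is handed in, with the robot touching nothing.
It also fails if it takes over 54 s, if anything falls off the work surface, if the arm or the gripper's body presses on something with over 40 N, if the wrist force passes 120 N, or if a joint passes its speed limit or range.

## Working session

There is one attempt and no reset: what is moved stays moved. The work goes in short steps, Python scripts to look and compute and a tool call to move; the robot and the scene stay as the last step left them, time stands still between calls to the robot, and variables do not carry over. Pictures are saved under pics/ and viewed, at most 10 in all, crops included, and the job is handed in when it is done.

Besides the shell and the picture viewer there is one more tool, called after ">>>" as name([rows], argument=value, ...), one row to a line, values as JSON. jog_arm: Moves the arm, as the interface text tells. Shifts and turns lie within -1 to 1; 1 stands for 0.2 m of shift or 45 degrees of turn. Its arguments: {"type":"object","properties":{"deltas":{"type":"array"}},"required":["deltas"]}

```bash
mkdir -p pics; ls; python3 - <<'E'
from rig import ctrl, imaging, spotter
import cv2,numpy as np
s=ctrl.read_state();print(s)
ims=[]
for c in("scene","side"):
    d=imaging.capture(c);print(c,d["mtx"].tolist(),np.round(d["R"],3).tolist(),d["t"])
    cv2.imwrite(f"pics/{c}0.png",cv2.cvtColor(d["img"],cv2.COLOR_RGB2BGR))
    for n in("console","flap","flap_mark","lever_a","lever_a_tip","tape_roll"):
        try:
            for r in spotter.silhouettes(c,n)[:3]: print(c,n,round(r["conf"],2),np.array(r["rect"]).tolist(),int(r["pixels"].sum()))
        except Exception as e: print(n,e)
E
```

```text
pics
{'time': 0.0, 'joint_pos': array([ 1.16438954,  0.33286612, -0.06467205,  1.46096337,  0.02159413,
        1.34990218, -0.08853527]), 'dq': array([ 0.00060183, -0.00027233, -0.00103374,  0.0015605 , -0.0014451 ,
       -0.00137893,  0.00026169]), 'tau': array([ 4.95399781e-04, -6.25441146e+01,  4.93447250e-02, -3.91609097e+01,
        1.61624153e-02,  9.78079566e-03,  9.34498507e-05]), 'tool_pos': array([ 0.23387762, -0.57919687,  0.24450891]), 'ee_rot': array([-3.08255848e+00, -5.98857289e-01,  5.42280525e-04]), 'wrist_force': array([-0.5118334 ,  0.00480312, -0.55328103]), 'moment': array([ 0.02613822, -0.04723196,  0.02380165]), 'finger_force': 0.0, 'grip_width': 0.08510219124953969}
scene [[470.53060320767617, 0.0, 281.4255276072722], [0.0, 470.53060320767617, 213.36617285997607], [0.0, 0.0, 1.0]] [[0.53, -0.848, -0.0], [-0.596, -0.372, -0.712], [0.604, 0.377, -0.702]] [-0.27977578  0.40408698  1.53319143]
scene console 0.76 [257.5, 182.2, 333.2, 260.5] 1073
scene console 0.28 [307.6, 190.4, 321.1, 199.9] 80
scene flap 0.69 [255.6, 181.9, 332.4, 259.1] 983
scene flap 0.45 [272.2, 233.1, 310.3, 248.4] 172
scene flap_mark 0.73 [362.3, 286.0, 373.1, 331.6] 268
scene flap_mark 0.5 [276.4, 237.1, 312.3, 246.7] 143
scene lever_a 0.31 [307.5, 189.2, 323.1, 199.8] 102
scene tape_roll 0.4 [305.6, 190.2, 320.0, 200.6] 77
side [[448.26839790516283, 0.0, 275.86967192801285], [0.0, 448.26839790516283, 206.9889690693966], [0.0, 0.0, 1.0]] [[-0.954, -0.3, -0.017], [-0.161, 0.559, -0.813], [0.253, -0.773, -0.582]] [0.50902745 0.16981543 1.51247766]
side flap 0.96 [249.6, 181.5, 297.5, 229.1] 1316
side flap_mark 0.74 [248.0, 179.5, 294.4, 229.9] 1308
side tape_roll 0.5 [238.2, 178.4, 255.3, 192.5] 192
```

```bash
python3 - <<'E'
import cv2,numpy as np
a=cv2.imread("pics/scene0.png")[140:300,200:420]
b=cv2.imread("pics/side0.png")[130:290,170:390]
z=lambda i:cv2.resize(i,(792,576),interpolation=cv2.INTER_CUBIC)
cv2.imwrite("pics/a.png",z(a));cv2.imwrite("pics/b.png",z(b))
E
```

```text
(no output)
```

View pics/a.png

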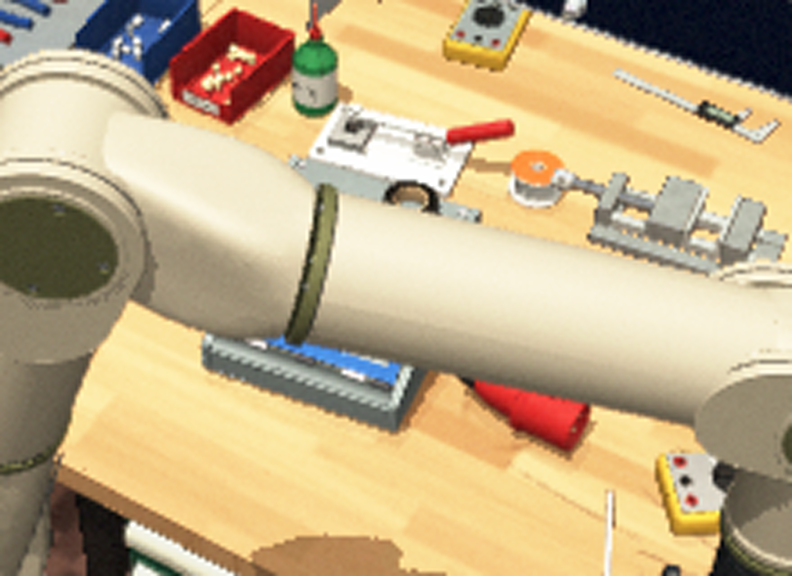

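View pics/b.png

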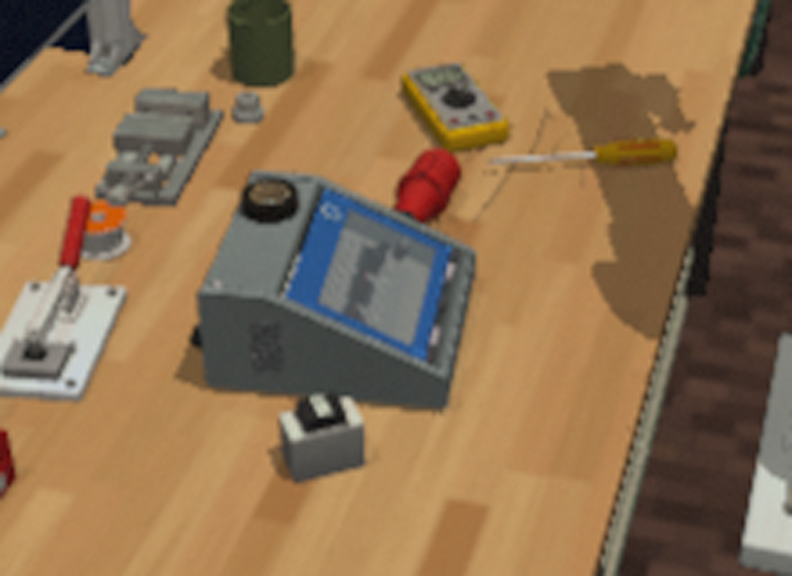

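The scene view shows the arm hiding most of the console. The side view shows all of it: mark at crop (331,212) and flap corners near (322,188), (287,291), (420,360), (452,250). I'll fit the console pose from these.

```bash
cat > h.py <<'E'
import numpy as np,cv2
from scipy.spatial.transform import Rotation as Ro
from scipy.optimize import least_squares
S,C=np.sin(np.radians(25)),np.cos(np.radians(25))
def con(u,y,n=0): # slope coord from hinge, lateral, normal height -> console frame
    return np.array([-.1+u*C-n*S, y, .052+u*S+n*C])
def w(p,X):
    c,s=np.cos(p[2]),np.sin(p[2]); X=np.atleast_2d(X)
    return np.c_[p[0]+c*X[:,0]-s*X[:,1],p[1]+s*X[:,0]+c*X[:,1],X[:,2]]
def proj(d,P):
    q=(d["R"]@np.atleast_2d(P).T).T+d["t"]; q=(d["mtx"]@q.T).T
    return q[:,:2]/q[:,2:]
def fit(obs,p0):  # obs: list of (cam,X(n,3),px(n,2))
    r=least_squares(lambda p:np.concatenate([(proj(d,w(p,X))-px).ravel() for d,X,px in obs]),p0,loss='soft_l1')
    return r.x,r.fun
def rot(yaw,pitch=0): # tool down, tool x axis along console ... yaw; pitch tilts about tool y
    return Ro.from_euler('z',yaw)*Ro.from_euler('x',np.pi)*Ro.from_euler('y',pitch)
def rel(p0,R0,p,R): # printed jog row from commanded pose
    dp=R0.inv().apply(np.asarray(p)-p0)/.2; dr=(R0.inv()*R).as_rotvec()/(np.pi/4)
    return np.round(dp,3).tolist(),np.round(dr,3).tolist()
E
python3 - <<'E'
from h import *
from rig import ctrl,imaging
d=imaging.capture("side")
px=np.array([[331,212],[322,188],[287,291],[420,360],[452,250],[440,408],[207,383]])/3.6+[170,130]
X=np.array([con(.137,-.062),con(.152,-.0985),con(.152,.0985),con(.003,.0985),con(.003,-.0985),[-.122,.112,0],[.122,.112,0]])
for y0 in(-1,0,1):
    p,f=fit([(d,X,px)],[.6,0,y0]);print(p,f.round(1))
print(w(p,[con(.137,-.062),con(.152,0),con(.078,0),[0,0,0],con(0,0)]).round(4))
s=ctrl.read_state();R=Ro.from_rotvec(s["ee_rot"]);print(R.as_matrix().round(3))
E
```

```text
[ 0.58407515 -0.03419449  0.11730861] [ 0.  -0.8  1.  -1.1 -1.5  0.5  0.2 -0.3 -0.1 -1.4  1.   1.3 -1.1  0.9]
[ 0.58407515 -0.03419449  0.11730844] [ 0.  -0.8  1.  -1.1 -1.5  0.5  0.2 -0.3 -0.1 -1.4  1.   1.3 -1.1  0.9]
[ 0.58407515 -0.03419449  0.11730848] [ 0.  -0.8  1.  -1.1 -1.5  0.5  0.2 -0.3 -0.1 -1.4  1.   1.3 -1.1  0.9]
[[ 0.6153 -0.0929  0.1099]
 [ 0.6216 -0.0298  0.1162]
 [ 0.555  -0.0376  0.085 ]
 [ 0.5841 -0.0342  0.    ]
 [ 0.4848 -0.0459  0.052 ]]
[[ 0.927  0.374  0.   ]
 [ 0.374 -0.927 -0.   ]
 [-0.     0.    -1.   ]]
```

>>> jog_arm([
  [[0.3,-0.27,-0.4],[0,0,0.1],-1],
  [[0.6,-0.55,-0.7],[0,0,0.2],-1],
  [[0.9,-0.8,-0.8],[0,0,0.34],-1],
  [[0.9,-0.8,-0.8],[0,0,0.34],-1],
  [[0.9,-0.8,-0.8],[0,0,0.34],-1],
])

```text
time: 1.38
tool_pos: [0.3424, -0.3613, 0.4072]
ee_rot: [3.134, 0.187, 0.003]
wrist_force: [0.3, -0.8, -0.1]
grip_width: 0.0001
finger_force: 0.0
```

>>> jog_arm([
  [[0.25,-0.3,0],[0,0,0],-1],
  [[0.5,-0.6,0],[0,0,0],-1],
  [[0.7,-1,0],[0,0,0],-1],
  [[0.7,-1,0],[0,0,0],-1],
])

```text
time: 1.88
tool_pos: [0.4574, -0.1466, 0.4056]
ee_rot: [3.136, 0.184, 0.001]
wrist_force: [1.7, -0.7, -0.3]
grip_width: -0.0002
finger_force: 0.0
```

>>> jog_arm([
  [[0.05,-0.3,0],[0,0,0],-1],
  [[0.1,-0.5,0],[0,0,0],-1],
  [[0.1,-0.5,0],[0,0,0],-1],
])

```text
time: 2.25
tool_pos: [0.4651, -0.0436, 0.4058]
ee_rot: [3.135, 0.193, 0.002]
wrist_force: [-0.3, 0.1, -0.0]
grip_width: -0.0
finger_force: 0.0
```

```bash
cat > shot.py <<'E'
import sys
from h import *
from rig import ctrl,imaging,spotter
cams=sys.argv[2].split(',')
tiles=[]
for c in cams:
    d=imaging.capture(c); np.savez(f"pics/{sys.argv[1]}_{c}.npz",**{k:np.array(v) for k,v in d.items()})
    i=cv2.cvtColor(d["img"],cv2.COLOR_RGB2BGR)
    cv2.imwrite(f"pics/{sys.argv[1]}_{c}.png",cv2.resize(i,(784,588),interpolation=cv2.INTER_CUBIC))
    for n in sys.argv[3:]:
        for r in spotter.silhouettes(c,n)[:2]:
            v,u=np.nonzero(r["pixels"]); print(c,n,round(r["conf"],2),np.array(r["rect"]).tolist(),u.mean().round(1),v.mean().round(1))
s=ctrl.read_state();print(s["time"],s["tool_pos"],s["ee_rot"],s["joint_pos"].round(2))
E
python3 shot.py w1 wrist,scene flap flap_mark tape_roll lever_a_tip
```

```text
wrist flap 0.59 [197.0, 38.3, 362.8, 157.4] 279.9 93.1
wrist flap_mark 0.9 [197.4, 38.9, 361.0, 153.0] 279.9 93.0
wrist flap_mark 0.41 [291.4, 1.0, 345.0, 23.5] 315.8 10.0
wrist tape_roll 0.69 [290.8, 1.8, 346.5, 24.2] 316.3 10.0
wrist tape_roll 0.52 [176.5, 3.0, 398.1, 165.2] 282.7 76.8
scene flap 0.64 [263.3, 197.6, 326.2, 247.6] 292.5 221.7
scene flap_mark 0.7 [262.2, 203.5, 322.6, 246.7] 292.1 221.6
scene tape_roll 0.72 [305.0, 189.5, 318.8, 205.5] 313.5 196.7
scene lever_a_tip 0.2 [262.8, 200.9, 325.5, 243.5] 292.3 221.8
2.75 [ 0.46497408 -0.0476317   0.40525968] [ 3.13630937e+00  1.81972314e-01 -5.26730807e-05] [ 0.57 -0.03 -0.55  1.54 -0.02  1.63 -1.43]
```

View pics/w1_wrist.png

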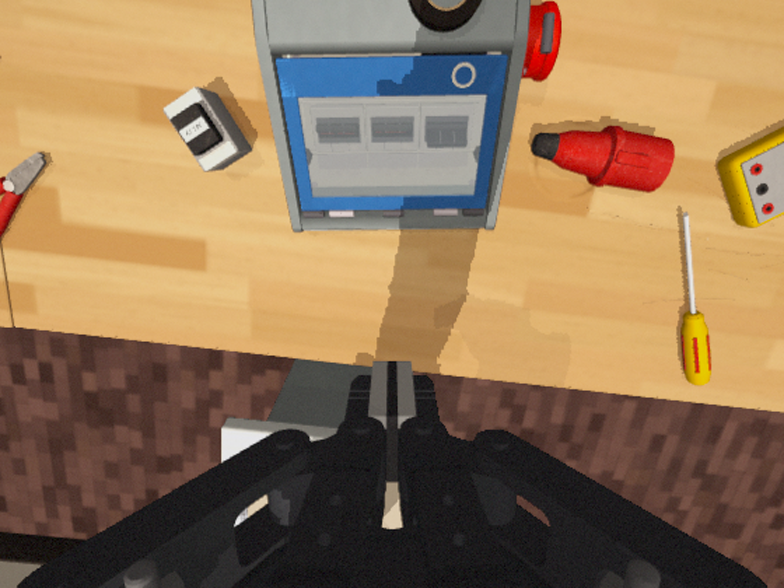

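The wrist view shows the shut flap square on, with the ring at (463,75) and the flap corners at (274,57), (507,55), (491,210), (303,212). The right breaker's lever at (446,131) looks different from the other two. Next is refining the pose.

```bash
python3 - <<'E'
from h import *
L=lambda n:dict(np.load(f"pics/{n}.npz"))
wr=L("w1_wrist"); 
from rig import imaging,ctrl
sd=imaging.capture("side")
im=cv2.cvtColor(wr["img"],cv2.COLOR_RGB2HSV)
X4=np.array([con(.137,-.062),con(.152,-.0985),con(.152,.0985),con(.003,.0985),con(.003,-.0985)])
pxs=np.array([[331,212],[322,188],[287,291],[420,360],[452,250]])/3.6+[170,130]
pxw=np.array([[463,75],[507,55],[274,57],[303,212],[491,210]])/1.4
p0=[.584,-.034,.117]
for o in ([(wr,X4,pxw)],[(wr,X4,pxw),(sd,X4,pxs)]):
    p,f=fit(o,p0);print(p.round(4),f.round(1))
s=ctrl.read_state();
R=rot(p[2],0); print(R.as_matrix().round(3)); 
# tool square to face: z=-n
c,sn=np.cos(p[2]),np.sin(p[2])
for k,(u,y,n) in dict(press_hi=(.135,-.062,.04),press=(.135,-.062,-.007)).items():
    print(k,w(p,con(u,y,n)).round(4))
E
```

```text
[ 0.5815 -0.0291  0.1413] [ 0.2 -0.1  0.9 -0.1  0.4  2.1 -0.7 -0.2 -3.8 -1.4]
[ 0.5816 -0.0292  0.14  ] [ 0.2 -0.1  1.  -0.   0.5  1.9 -0.8 -0.4 -3.8 -1.3 -0.2  0.   0.6 -0.2
 -0.7  1.6  1.3  0.3 -0.3 -0.9]
[[ 0.99  0.14  0.  ]
 [ 0.14 -0.99 -0.  ]
 [ 0.    0.   -1.  ]]
press_hi [[ 0.5957 -0.0898  0.1453]]
press [[ 0.6153 -0.087   0.1027]]
```

```bash
python3 - <<'E'
from h import *
wr=dict(np.load("pics/w1_wrist.npz"))
X=np.array([con(.137,-.062),con(.152,-.0985),con(.152,.0985),con(.003,.0985),con(.003,-.0985),[-.122,.112,0],[-.122,-.112,0]])
px=np.array([[463,75],[507,55],[274,57],[303,212],[491,210],[293,231],[497,230]])/1.4
p,f=fit([(wr,X,px)],[.584,-.034,.117]);print(p.round(4),f.round(1).reshape(-1,2).tolist())
i=cv2.cvtColor(wr["img"],cv2.COLOR_RGB2BGR)[20:180,170:390]
i=cv2.resize(i,None,fx=3.6,fy=3.6,interpolation=cv2.INTER_CUBIC)
for q in (proj(wr,w(p,X))-[170,20])*3.6: cv2.drawMarker(i,(int(q[0]),int(q[1])),(0,255,0),0,14,1)
for y in(-.054,0,.054):
  for a,col in((-.4,(0,0,255)),(.4,(255,0,255))):
    q=proj(wr,w(p,con(.078+.024*np.sin(a),y,-.034+.024*np.cos(a))))[0];q=(q-[170,20])*3.6
    cv2.drawMarker(i,(int(q[0]),int(q[1])),col,0,14,1)
cv2.imwrite("pics/c.png",i)
E
```

```text
[ 0.581  -0.0292  0.1435] [[0.1, 0.3], [0.8, 0.2], [0.4, 2.8], [-0.6, 0.3], [-3.6, -1.1], [5.8, -2.5], [-7.0, -4.6]]
```

View pics/c.png

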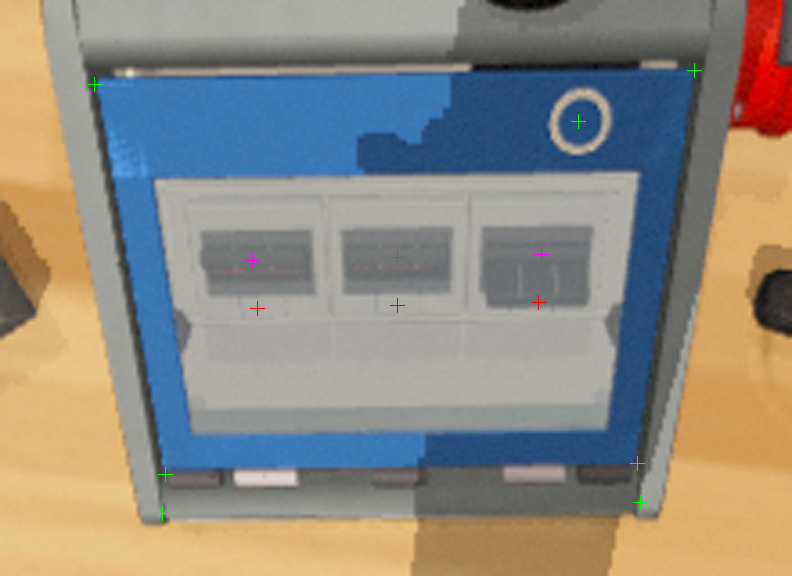

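The enlarged view shows the two left levers on, with red stripes, and the right lever down. The ring is at (580,121). The bottom corners sit at (165,467) and (636,466), so yaw needs a small correction.

```bash
python3 - <<'E'
from h import *
from rig import ctrl,imaging
wr=dict(np.load("pics/w1_wrist.npz"));sd=imaging.capture("side")
X=np.array([con(.137,-.062),con(.152,-.0985),con(.152,.0985),con(.003,.0985),con(.003,-.0985)])
px=np.array([[580,121],[695,70],[97,78],[165,467],[636,466]])/3.6+[170,20]
pxs=np.array([[331,212],[322,188],[287,291],[420,360],[452,250]])/3.6+[170,130]
for o in([(wr,X,px)],[(wr,X,px),(sd,X,pxs)]):
    p,f=fit(o,[.584,-.034,.117]);print(p.round(4),f.round(1).reshape(-1,2).tolist())
np.save("p.npy",p)
s=ctrl.read_state();p0=s["tool_pos"];R0=Ro.from_rotvec(s["ee_rot"])
R=Ro.from_euler('z',p[2])*Ro.from_euler('x',np.pi)
for sg in(1,-1):
    R2=R*Ro.from_euler('y',sg*np.radians(25)); print(sg,(Ro.from_euler('z',-p[2])*R2).as_matrix()[:,2].round(3),(R0.inv()*R2).as_rotvec()/(np.pi/4))
E
```

```text
[ 0.582  -0.0294  0.1327] [[0.2, -0.0], [0.6, 0.1], [-0.3, -0.1], [-0.5, 0.6], [-0.1, -0.5]]
[ 0.582  -0.0295  0.1325] [[0.3, -0.0], [0.6, 0.2], [-0.3, -0.1], [-0.5, 0.6], [-0.1, -0.5], [-0.1, -0.0], [0.7, -0.3], [-1.0, 1.5], [0.9, 0.4], [-0.2, -0.9]]
1 [ 0.423 -0.    -0.906] [ 0.00449352  0.55552838 -0.02014978]
-1 [-0.423 -0.    -0.906] [-0.00444315 -0.55555862 -0.02016097]
```

```bash
cat > tgt.py <<'E'
# args: tilt(1/0) u y n  : fingertip target in face coords -> jog row
import sys
from h import *
from rig import ctrl
p=np.load("p.npy");s=ctrl.read_state();p0=s["tool_pos"];R0=Ro.from_rotvec(s["ee_rot"])
def go(tilt,X):
    R=Ro.from_euler('z',p[2])*Ro.from_euler('x',np.pi)*Ro.from_euler('y',np.radians(25)*tilt)
    P=w(p,X)[0]-R.as_matrix()[:,2]*.014
    return rel(p0,R0,P,R)
if __name__=="__main__":
    print(s["time"],p0.round(4),s["wrist_force"].round(1))
    for a in sys.argv[1:]:
        t,k,*v=a.split(','); v=[float(x) for x in v]
        print(a,*go(float(t),con(*v) if k=='f' else np.array(v)))
E
python3 tgt.py 1,f,.135,-.062,.03 1,f,.135,-.062,.005
```

```text
2.85 [ 0.465  -0.0474  0.4053] [ 0.5 -0.5  0.1]
1,f,.135,-.062,.03 [0.615, 0.289, 1.282] [0.004, 0.556, -0.02]
1,f,.135,-.062,.005 [0.668, 0.288, 1.395] [0.004, 0.556, -0.02]
```

>>> jog_arm([
  [[0.2,0.1,0.3],[0,0.2,0],-1],
  [[0.4,0.2,0.6],[0,0.4,-0.02],-1],
  [[0.5,0.289,0.9],[0.004,0.556,-0.02],-1],
  [[0.5,0.289,1.0],[0.004,0.556,-0.02],-1],
  [[0.5,0.289,1.0],[0.004,0.556,-0.02],-1],
  [[0.5,0.289,1.0],[0.004,0.556,-0.02],-1],
])

```text
time: 3.6
tool_pos: [0.5719, -0.0926, 0.2074]
ee_rot: [-3.032, -0.203, -0.676]
wrist_force: [0.4, -0.2, 0.8]
grip_width: 0.0
finger_force: 0.0
```

```bash
python3 tgt.py 1,f,.135,-.062,.015 1,f,.135,-.062,-.007 1,f,.135,-.062,.05
```

```text
3.6 [ 0.5719 -0.0926  0.2074] [ 0.4 -0.2  0.8]
1,f,.135,-.062,.015 [-0.024, 0.003, 0.386] [0.001, -0.003, 0.001]
1,f,.135,-.062,-.007 [-0.025, 0.003, 0.496] [0.001, -0.003, 0.001]
1,f,.135,-.062,.05 [-0.024, 0.004, 0.211] [0.001, -0.003, 0.001]
```

>>> jog_arm([
  [[-0.024,0.003,0.2],[0,0,0],-1],
  [[-0.024,0.003,0.38],[0,0,0],-1],
  [[-0.024,0.003,0.42],[0,0,0],-1],
  [[-0.024,0.003,0.45],[0,0,0],-1],
  [[-0.024,0.003,0.465],[0,0,0],-1],
  [[-0.024,0.003,0.475],[0,0,0],-1],
  [[-0.024,0.003,0.475],[0,0,0],-1],
])

```text
time: 4.47
tool_pos: [0.6075, -0.0891, 0.1188]
ee_rot: [-3.033, -0.202, -0.677]
wrist_force: [0.2, 0.1, 3.6]
grip_width: -0.0
finger_force: 1.8
```

>>> jog_arm([
  [[0,0,0.01],[0,0,0],-1],
  [[0,0,0.02],[0,0,0],-1],
  [[0,0,0.025],[0,0,0],-1],
  [[0,0,0.025],[0,0,0],-1],
])

```text
time: 4.97
tool_pos: [0.6091, -0.0889, 0.1156]
ee_rot: [-3.034, -0.202, -0.675]
wrist_force: [-30.1, 2.1, 40.8]
grip_width: 0.0001
finger_force: 24.2
```

>>> jog_arm([
  [[0,0,-0.03],[0,0,0],-1],
  [[0,0,-0.15],[0,0,0],-1],
  [[0,0,-0.35],[0,0,0],-1],
  [[0,0,-0.6],[0,0,0],-1],
  [[0,0,-0.6],[0,0,0],-1],
  [[0,0,-0.6],[0,0,0],-1],
  [[0,0,-0.6],[0,0,0],-1],
  [[0,0,-0.6],[0,0,0],-1],
  [[0,0,-0.6],[0,0,0],-1],
])

```text
time: 6.1
tool_pos: [0.5584, -0.095, 0.2208]
ee_rot: [-3.033, -0.202, -0.672]
wrist_force: [0.1, -0.1, 0.3]
grip_width: 0.0001
finger_force: 0.0
```

```bash
python3 shot.py w2 side tape_roll flap; python3 - <<'E'
import cv2
i=cv2.imread("pics/w2_side.png"); i=i[210:380,290:520]; cv2.imwrite("pics/w2s.png",cv2.resize(i,None,fx=3.3,fy=3.3,interpolation=2))
E
python3 tgt.py 0,c,.036,-.03,.19 0,c,.04,-.01,.138 0.4,c,.036,-.01,.138
```

```text
side tape_roll 0.49 [236.8, 176.0, 252.1, 191.5] 244.3 184.9
side flap 0.66 [258.5, 174.2, 297.0, 229.7] 276.1 201.4
6.25 [ 0.55845216 -0.09514515  0.22121552] [-3.03277973 -0.20166737 -0.67261518] [ 0.67 -0.02 -0.49  1.98 -0.2   0.77 -1.16]
6.25 [ 0.5585 -0.0951  0.2212] [ 0.9 -0.4 -0.7]
0,c,.036,-.03,.19 [0.272, -0.16, 0.222] [0.0, -0.556, 0.0]
0,c,.04,-.01,.138 [0.18, -0.26, 0.466] [0.0, -0.556, 0.0]
0.4,c,.036,-.01,.138 [0.151, -0.26, 0.453] [0.0, -0.334, 0.0]
```

View pics/w2s.png

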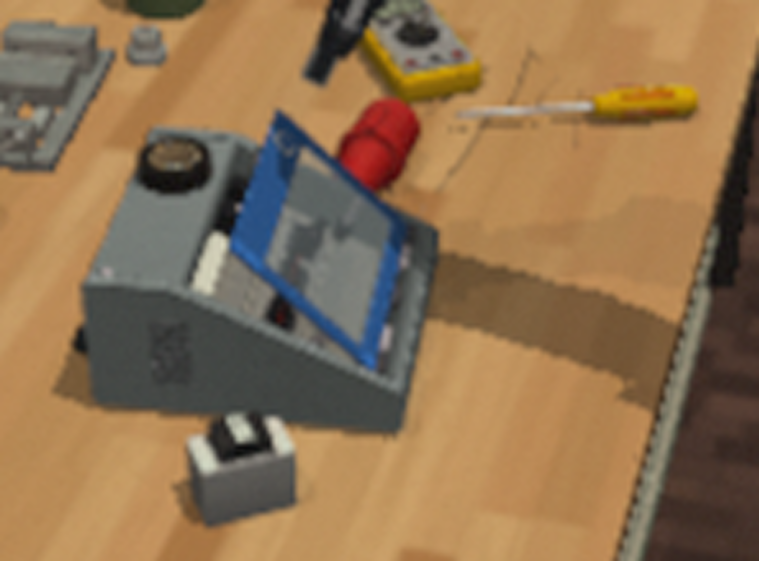

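The flap is ajar at the expected angle. The tape roll is on the deck at about crop (173,165), and I'll check its place before lowering the finger.

```bash
python3 - <<'E'
from h import *
d=dict(np.load("pics/w2_side.npz"));p=np.load("p.npy")
px=np.array([(290+np.array([173,168][0])/3.3)/1.4,(210+168/3.3)/1.4])
r=least_squares(lambda q:(proj(d,w(p,[q[0],q[1],.132]))[0]-px),[.08,0]);print("roll",r.x,r.fun)
E
python3 tgt.py 0,c,.04,.02,.2 0,c,.038,.02,.140
```

```text
roll [ 0.0828015  -0.03618424] [-1.22213351e-12  2.52953214e-12]
6.25 [ 0.5585 -0.0951  0.2212] [ 0.9 -0.4 -0.7]
0,c,.04,.02,.2 [0.311, -0.41, 0.185] [0.0, -0.556, 0.0]
0,c,.038,.02,.140 [0.175, -0.41, 0.453] [0.0, -0.556, 0.0]
```

>>> jog_arm([
  [[0.1,-0.1,0.0],[0,-0.15,0],-1],
  [[0.2,-0.25,0.05],[0,-0.35,0],-1],
  [[0.3,-0.4,0.12],[0,-0.5,0],-1],
  [[0.311,-0.41,0.185],[0,-0.556,0],-1],
  [[0.311,-0.41,0.185],[0,-0.556,0],-1],
  [[0.243,-0.41,0.32],[0,-0.556,0],-1],
  [[0.175,-0.41,0.453],[0,-0.556,0],-1],
  [[0.175,-0.41,0.453],[0,-0.556,0],-1],
])

```text
time: 7.25
tool_pos: [0.6154, -0.006, 0.1528]
ee_rot: [3.134, 0.206, -0.004]
wrist_force: [-0.7, 0.2, 0.2]
grip_width: -0.0001
finger_force: 0.0
```

```bash
python3 - <<'E'
from tgt import *
print(p0,s["wrist_force"].round(1))
# path following flap arc; contact flap inner face 15mm below edge
for a in np.radians([44.5,55,65,75,85,95,105,115,125]):
    r=.152-.016
    # tip-front-bottom corner near the inner face; finger half thickness 11
    ex,ez=-.1+.152*np.cos(a),.052+.152*np.sin(a)
    x=ex+.011+.004; z=ez-.022
    print(np.degrees(a).round(0),round(x,3),round(z,3),*go(0,np.array([x,.02,z])))
E
```

```text
[ 0.615386   -0.00598979  0.15279883] [-0.7  0.2  0.2]
44.0 0.023 0.137 [-0.064, -0.006, 0.011] [0.001, 0.003, -0.001]
55.0 0.002 0.155 [-0.17, -0.005, -0.078] [0.001, 0.003, -0.001]
65.0 -0.021 0.168 [-0.285, -0.005, -0.144] [0.001, 0.003, -0.001]
75.0 -0.046 0.177 [-0.41, -0.005, -0.189] [0.001, 0.003, -0.001]
85.0 -0.072 0.181 [-0.54, -0.005, -0.212] [0.001, 0.003, -0.001]
95.0 -0.098 0.181 [-0.673, -0.005, -0.211] [0.001, 0.003, -0.001]
105.0 -0.124 0.177 [-0.803, -0.005, -0.188] [0.001, 0.003, -0.001]
115.0 -0.149 0.168 [-0.927, -0.005, -0.142] [0.001, 0.003, -0.001]
125.0 -0.172 0.155 [-1.042, -0.005, -0.076] [0.001, 0.003, -0.001]
```

>>> jog_arm([
  [[-0.064,0,0],[0,0,0],-1],
  [[-0.12,0,-0.04],[0,0,0],-1],
  [[-0.17,0,-0.08],[0,0,0],-1],
  [[-0.23,0,-0.115],[0,0,0],-1],
  [[-0.285,0,-0.144],[0,0,0],-1],
  [[-0.35,0,-0.17],[0,0,0],-1],
  [[-0.41,0,-0.19],[0,0,0],-1],
  [[-0.475,0,-0.202],[0,0,0],-1],
  [[-0.54,0,-0.212],[0,0,0],-1],
  [[-0.61,0,-0.212],[0,0,0],-1],
  [[-0.673,0,-0.211],[0,0,0],-1],
  [[-0.74,0,-0.2],[0,0,0],-1],
  [[-0.803,0,-0.188],[0,0,0],-1],
  [[-0.86,0,-0.165],[0,0,0],-1],
  [[-0.927,0,-0.142],[0,0,0],-1],
  [[-0.927,0,-0.142],[0,0,0],-1],
  [[-0.927,0,-0.142],[0,0,0],-1],
  [[-0.927,0,-0.142],[0,0,0],-1],
])

```text
time: 9.5
tool_pos: [0.4336, -0.0291, 0.1826]
ee_rot: [3.135, 0.209, 0.001]
wrist_force: [-0.2, -0.2, -0.9]
grip_width: -0.0
finger_force: 0.0
```

```bash
python3 shot.py w3 side flap; python3 - <<'E'
import cv2
i=cv2.imread("pics/w3_side.png"); i=i[190:400,290:560]; cv2.imwrite("pics/w3s.png",cv2.resize(i,None,fx=2.8,fy=2.8,interpolation=2))
E
```

```text
side flap 0.59 [288.8, 174.8, 326.4, 223.5] 306.0 201.7
9.6 [ 0.43352679 -0.02909109  0.1825263 ] [3.13449851e+00 2.08631608e-01 2.85453539e-04] [ 0.59 -0.01 -0.61  1.99 -0.01  1.16 -1.46]
```

View pics/w3s.png

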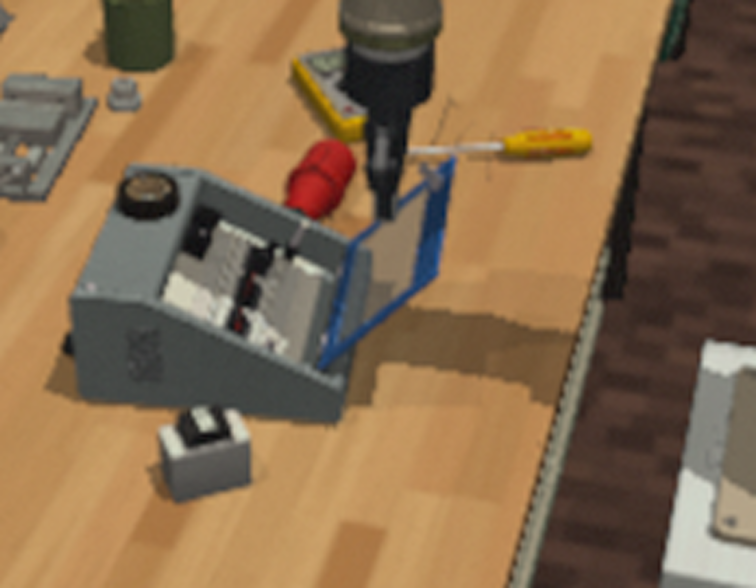

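The flap has swung past upright and all three levers show. The right one, farthest away, leans down. I'll lift clear and let the flap sink.

>>> jog_arm([
  [[0.05,0,-0.2],[0,0,0],-1],
  [[0.1,0,-0.45],[0,0,0],-1],
  [[0.1,0.2,-0.7],[0,0,0],-1],
  [[0.1,0.2,-0.7],[0,0,0],-1],
  [[0.1,0.2,-0.7],[0,0,0],-1],
  [[0.1,0.2,-0.7],[0,0,0],-1],
  [[0.1,0.2,-0.7],[0,0,0],-1],
  [[0.1,0.2,-0.7],[0,0,0],-1],
])

```text
time: 10.6
tool_pos: [0.4582, -0.0658, 0.3221]
ee_rot: [3.134, 0.209, -0.001]
wrist_force: [0.7, -0.5, -0.2]
grip_width: -0.0001
finger_force: 0.0
```

```bash
python3 shot.py w4 wrist,side flap lever_a lever_a_tip; python3 - <<'E'
from h import *
a=cv2.imread("pics/w4_wrist.png");b=cv2.imread("pics/w4_side.png")[190:400,290:560]
d=dict(np.load("pics/w4_wrist.npz"));p=np.load("p.npy")
for y in(-.054,0,.054):
  for t,col in((-.4,(0,0,255)),(.4,(255,0,255))):
    q=proj(d,w(p,con(.078+.024*np.sin(t),y,-.034+.024*np.cos(t))))[0]*1.4
    cv2.drawMarker(a,(int(q[0]),int(q[1])),col,0,10,1)
a=cv2.resize(a[:400],(600,306)); b=cv2.resize(b,(378,294))
o=np.zeros((600,600,3),np.uint8);o[:306]=a;o[306:,:378]=b;cv2.imwrite("pics/w4c.png",o)
E
```

```text
wrist flap 0.66 [183.5, 146.9, 344.2, 261.8] 265.7 202.9
wrist lever_a 0.93 [196.0, 72.1, 231.0, 84.2] 215.0 79.1
wrist lever_a 0.83 [293.6, 70.7, 327.3, 93.4] 309.6 83.9
wrist lever_a_tip 0.96 [290.8, 73.2, 328.3, 97.9] 309.5 84.1
side flap 0.8 [287.0, 198.7, 336.8, 238.2] 312.5 218.0
side lever_a 0.41 [270.2, 197.2, 277.9, 204.9] 273.5 200.5
side lever_a 0.33 [203.3, 306.2, 223.1, 345.7] 212.6 324.9
side lever_a_tip 0.53 [271.8, 198.7, 277.3, 206.5] 273.4 200.7
11.0 [ 0.4583453  -0.0661766   0.32249257] [3.13427461e+00 2.08112207e-01 1.25623649e-04] [ 0.62 -0.04 -0.56  1.71 -0.02  1.46 -1.37]
```

View pics/w4c.png

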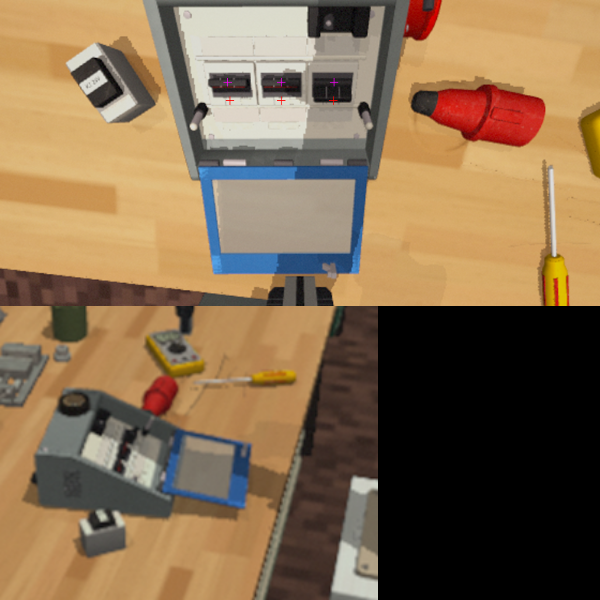

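The flap lies fully open, and the predicted lever points match the picture, with the right lever down at about (333,100). Next is the approach to the lever.

```bash
python3 tgt.py 1,f,.043,-.052,.04 1,f,.043,-.052,-.02
```

```text
11.0 [ 0.4583 -0.0662  0.3225] [0.2 0.8 1. ]
1,f,.043,-.052,.04 [0.218, 0.159, 1.017] [0.0, 0.555, 0.0]
1,f,.043,-.052,-.02 [0.345, 0.159, 1.289] [0.0, 0.555, 0.0]
```

>>> jog_arm([
  [[0.1,0.1,0.2],[0,0.2,0],-1],
  [[0.2,0.16,0.45],[0,0.4,0],-1],
  [[0.218,0.159,0.7],[0,0.555,0],-1],
  [[0.218,0.159,0.95],[0,0.555,0],-1],
  [[0.218,0.159,1.0],[0,0.555,0],-1],
  [[0.218,0.159,1.0],[0,0.555,0],-1],
  [[0.218,0.159,1.0],[0,0.555,0],-1],
])

```text
time: 11.88
tool_pos: [0.5074, -0.0922, 0.1248]
ee_rot: [-3.033, -0.202, -0.677]
wrist_force: [-0.2, -0.5, 0.7]
grip_width: -0.0001
finger_force: 0.0
```

```bash
python3 tgt.py 1,f,.043,-.052,0 1,f,.043,-.052,-.02 1,f,.060,-.052,-.02 1,f,.068,-.052,-.02
```

```text
11.875 [ 0.5074 -0.0922  0.1248] [-0.2 -0.5  0.7]
1,f,.043,-.052,0 [-0.02, -0.002, 0.222] [0.002, -0.003, 0.001]
1,f,.043,-.052,-.02 [-0.02, -0.002, 0.322] [0.002, -0.003, 0.001]
1,f,.060,-.052,-.02 [0.065, -0.002, 0.323] [0.002, -0.003, 0.001]
1,f,.068,-.052,-.02 [0.105, -0.002, 0.323] [0.002, -0.003, 0.001]
```

>>> jog_arm([
  [[-0.02,0,0.12],[0,0,0],-1],
  [[-0.02,0,0.22],[0,0,0],-1],
  [[-0.02,0,0.28],[0,0,0],-1],
  [[-0.02,0,0.32],[0,0,0],-1],
  [[0,0,0.32],[0,0,0],-1],
  [[0.02,0,0.32],[0,0,0],-1],
  [[0.04,0,0.32],[0,0,0],-1],
  [[0.06,0,0.32],[0,0,0],-1],
  [[0.08,0,0.32],[0,0,0],-1],
  [[0.1,0,0.32],[0,0,0],-1],
  [[0.105,0,0.32],[0,0,0],-1],
])

```text
time: 13.25
tool_pos: [0.5522, -0.0858, 0.0739]
ee_rot: [-3.033, -0.202, -0.674]
wrist_force: [0.1, -0.3, 0.3]
grip_width: -0.0002
finger_force: 0.0
```

>>> jog_arm([
  [[-0.05,0,0],[0,0,0],-1],
  [[-0.1,0,-0.02],[0,0,0],-1],
  [[-0.12,0,-0.2],[0,0,0],-1],
  [[-0.15,0,-0.5],[0,0,0],-1],
  [[-0.3,0,-0.8],[0,0,0],-1],
  [[-0.5,0,-0.95],[0,-0.3,0],-1],
  [[-0.5,0,-0.95],[0,-0.55,0],-1],
  [[-0.5,0,-0.95],[0,-0.55,0],-1],
])

```text
time: 14.25
tool_pos: [0.3825, -0.1085, 0.2043]
ee_rot: [3.133, 0.209, 0.004]
wrist_force: [-0.3, -0.3, -0.6]
grip_width: 0.0005
finger_force: 0.0
```

```bash
python3 shot.py w5 wrist,side flap lever_a; python3 - <<'E'
from h import *
a=cv2.imread("pics/w5_wrist.png")[:400];b=cv2.imread("pics/w5_side.png")[210:380,300:520]
o=np.zeros((600,784,3),np.uint8);o[:400]=a;o[400:,:259]=cv2.resize(b,(259,200));cv2.imwrite("pics/w5c.png",o)
E
```

```text
wrist flap 0.76 [93.8, 64.1, 336.7, 241.9] 221.6 150.8
wrist flap 0.47 [46.0, 1.4, 365.8, 239.2] 217.5 112.2
side flap 0.55 [291.0, 200.0, 337.8, 237.1] 312.3 217.7
14.55 [ 0.38128892 -0.10859747  0.20296252] [-3.13463606 -0.20714925 -0.00694558] [ 0.83 -0.14 -0.61  2.05 -0.09  1.21 -1.18]
```

View pics/w5c.png

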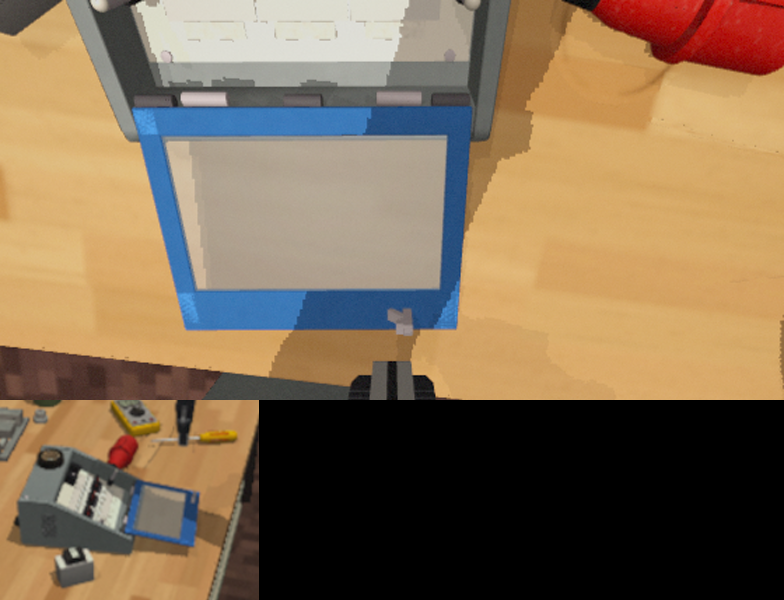

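The wrist view misses the levers, since they lie above the frame, but the flap is still open. I'll rise and move forward to see them.

>>> jog_arm([
  [[0.1,0,-0.3],[0,0,0],-1],
  [[0.3,-0.1,-0.6],[0,0,0],-1],
  [[0.45,-0.15,-0.6],[0,0,0],-1],
  [[0.45,-0.15,-0.6],[0,0,0],-1],
  [[0.45,-0.15,-0.6],[0,0,0],-1],
])

```text
time: 15.18
tool_pos: [0.4659, -0.0672, 0.3231]
ee_rot: [3.135, 0.208, 0.005]
wrist_force: [-0.3, -0.0, -0.6]
grip_width: -0.0001
finger_force: 0.0
```

```bash
python3 shot.py w6 wrist flap lever_a; python3 - <<'E'
from h import *
a=cv2.imread("pics/w6_wrist.png")[:330,150:600]
cv2.imwrite("pics/w6c.png",cv2.resize(a,None,fx=1.75,fy=1.75))
E
```

```text
wrist flap 0.97 [183.6, 153.9, 340.9, 265.1] 263.5 208.6
wrist lever_a 0.96 [242.3, 80.5, 274.2, 92.2] 259.1 87.2
wrist lever_a 0.69 [291.5, 79.7, 328.8, 94.1] 307.6 86.9
15.325 [ 0.46595057 -0.06752544  0.32334988] [3.13415574 0.20620638 0.00524611] [ 0.77 -0.01 -0.7   1.69 -0.01  1.46 -1.37]
```

View pics/w6c.png

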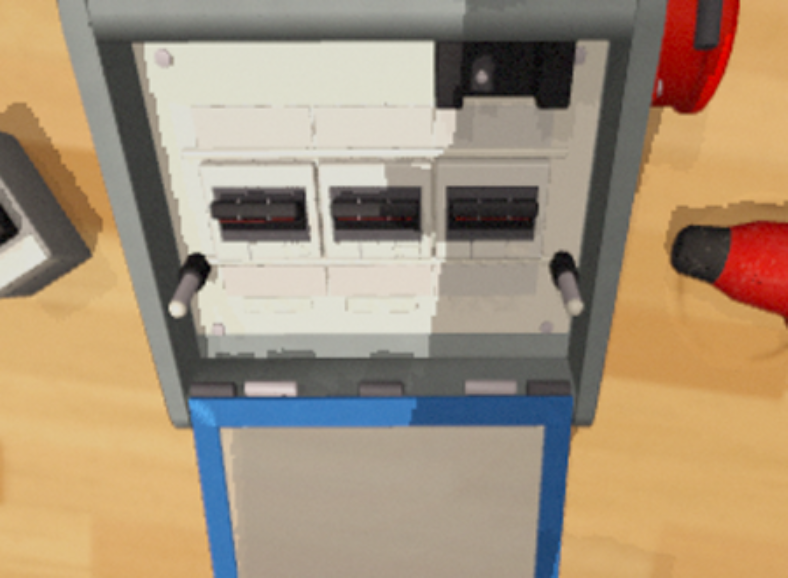

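All three levers now look alike at (258,212), (375,212) and (492,212), each up with its red stripe showing. The flap is open and the robot is clear of everything.

```bash
python3 -c "
from rig import ctrl
print(ctrl.hand_in())"
```

```text
the job is handed in; nothing more can be done
None
```

The job is handed in: the flap lies fully open, the tripped right-hand breaker is pushed on, and the other two are still on in the last picture; the loose things were never touched, though the tape roll was not looked at again at the end.

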